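Lock the sample-bottle carrier with its pin

ROBOT

A 6-joint arm with a two-finger parallel gripper is mounted at the origin on a cart in front of the work surface, level with it; the furniture and walls round the work are solid. World frame = base frame: x ahead of the robot, y to its left, z up, the work surface at z = 0. Lengths are in m, angles in rad, forces in N, time in s.
With the tool pointing down it reaches from about 0.35 to 0.775 m from the base axis. Payload 5.5 kg.
Tool frame: the origin (TCP) lies at the very end of the fingers, on their centre line; the grasp point (between the pads) lies env.hold_point_z behind it (env.hold_point_z is the distance from the TCP to the grasp point, in m); z points along the fingers, y is the line along which they close (so a half turn about z gives the same grasp; the last joint's range is limited). The gripper opens to 85 mm and grips with 20 to 120 N. Pads are 22 mm wide; open, the fingers measure 114 mm over their backs; the gripper's body (76 mm by 85 mm) begins 54 mm behind the grasp point. The pads swing forward as they close: fully open they stand 13 mm farther back than shut.
Start: joints at [-1.257, 0.313, 0.046, 1.304, 0, 1.431], TCP at [0.252, -0.517, 0.231] pointing down, gripper open.
Joint ranges: [-2.76, 2.76], [-0.86, 1.69], [-1.03, 1.26], [-2.2, 2.34], [-1.47, 1.5], [-3.14, 3.14]. Speed limits (rad/s): [2.57, 2.57, 3.14, 3.14, 3.14, 3.14].

INTERFACE

Orientations are given as a unit quaternion [w, x, y, z].
In Python, from workcell import env gives the robot as it stands.
- The arm moves only by the tool carry_out, never from a script. Its argument "steps" is a list of rows, each a list of 3 entries, a list of its own where there are three numbers: the turn, a rotation vector about the tool's x, y, z in degrees, then the shift along the tool's x, y, z in cm, then the closure in counts, from 0 (fully open) to 255 (shut). A call has exactly 8 rows; each row is the pose to reach, as a shift and turn from the pose commanded when the call began, along the tool's axes at that moment; what a row does not reach only later rows make up. A row lasts 1/8 s, in which the tool goes at most 62.5 mm and 10.7 degrees, less where a joint would pass 70% of its speed; a pose out of reach is approached as far as the arm can. A call with a gripper value outside its range is refused whole. The fingers move at their own pace and stop on an object; "force" is the grip in N (left out, the last holds). Time passes only in rows, so rows that repeat a pose let the fingers close, or fill a call up. It gives the time, the measured TCP pose, the force, the opening and the grip force at its end, in the units of the state.
- env.get_state(): the state, without advancing time (a new reading comes with each control period).
- env.read_camera(name): name is "scene" or "side" or "wrist"; returns (picture, depth): 384x512x3 uint8, red, green, blue; 384x512 float32, m along the optical axis (not along the pixel's ray), 0 where there is no reading.
- env.get_calibration(name): a dict with "fx", "fy", "cx", "cy" (pixels), "D" ([k1, k2, p1, p2, k3] as OpenCV has them; the pictures are not rectified), "origin" and "orientation" of the camera in the world. Camera axes: x right, y up, looking along -z (the intrinsics and any distortion apply to the point x, -y, -z); pixel columns grow to the right and rows downward; lengths in m; the calibration is good to about 2 mm. A picture is of the moment at which its call begins: read the wrist's pose just before it. get_calibration takes no time and is no camera call; for the wrist camera it gives the pose at the moment of the call.
- env.hand_in(): hands the job in; it is judged then, once.
The state is a dict: "clock": time; "joint_pos": joint angles; "qvel": joint speeds; "tau": joint torques, N m; "tcp_pos": TCP position; "orientation": TCP orientation; "wrist_force": force on the tool from outside, world axes, zero at the start; "ft_torque": the same for the moment, N m; "finger_gap": finger opening in m; "grip_force": force on a finger pad.
Only numpy, scipy, OpenCV 4.12 (cv2) and the standard library are available. Lean on these libraries where they do the work, as an engineer would, in place of code of your own. Each camera call takes 0.05 s, during which the arm holds its last target. There are 200 camera calls.

TASK

Make the loaded bottle carrier ready to travel: swing its retaining bar gently down over the glass stoppers until it lies fully home in the fork, then take the red-handled locking pin and push it from the robot's side right through the fork and the bar until its collar is against the fork, and let go. Keep the bottles standing in the carrier and leave the other things on the bench where they are.

Things in the scene. Friction and masses are not known exactly. Their poses are not given: they have to be found in the camera images.
- bottle_carrier: Low aluminium and grey bottle carrier, 92 x 262 mm, fixed to the bench, turned by up to 0.3 rad. Origin: centre of its underside, on the bench. y runs along the row of bottles from the hinge end (-y) to the fork end (+y), x points away from the robot, z up. End plates at y = -118 and +118 mm. With the bar down only the fork (top at 194 mm) stands above z = 187 mm.
- fork_mouth (a point): Centre of the 14 mm hole on the robot-side face of the two-cheeked fork, carrier frame (-17.5, 118, 172) mm; axes as the carrier's; hole axis along x, the pin goes in along +x. Cheeks 8 mm thick, 42 mm wide (y), 44 mm high, 19 mm apart, same hole in each; the bar's 16 mm tongue drops between them. The stack is 35 mm deep.
- bar_hinge (a point): Point on the bar's hinge axis, carrier frame (0, -118, 172) mm; the hinge axis is the carrier's x axis.
- retaining_bar (a joint): Angle of the steel retaining bar, rad: 0 = fully down in the fork on its stop, the 14 mm hole in its tongue (236 mm from the hinge) then in line with the fork's; positive = raised, at the start 0.25 to 0.5. It stays where left; 1 to 5 N down on the press pad moves it. Bar 16 mm wide, 22 mm deep, 283 mm long (raised, its end is up to 320 mm high). Down, it clears the stoppers by about 4 mm.
- press_pad (a point): Centre of the top of the blue ribbed press pad (44 mm along the bar, 22 mm wide) on the bar, 172 mm from the hinge along the bar and 14.5 mm above its centre line; y runs along the bar away from the hinge, z out of the pad. Place to push the bar down with closed fingertips.
- locking_pin: Loose locking pin, 126 mm, 150 g, lying level on the bench, axis 13 mm up. Origin: on its axis at the collar's front face. +x runs along the steel shank (12 mm diameter, 70 mm long, last 16 mm tapering to 6 mm). Behind: collar 26 mm diameter, x 0 to -6 mm, then the flat-sided red handle, x -6 to -56 mm, 24 mm wide (y), 26 mm high (z). Centre of mass near x = -18 mm. Grip across the 24 mm.
- pin_tip (a point): Tip of the pin's shank, on the axis, 70 mm ahead of the pin's origin; its axes are the pin's.
- stoppered_bottle_0: One of the three stoppered glass bottles (57 mm wide, 137 mm high) standing in the carrier in a row at 68 mm spacing; origin: centre of its underside, 14 mm above the bench.
- stoppered_bottle_1: One of the three stoppered glass bottles (57 mm wide, 137 mm high) standing in the carrier in a row at 68 mm spacing; origin: centre of its underside, 14 mm above the bench.
- stoppered_bottle_2: One of the three stoppered glass bottles (57 mm wide, 137 mm high) standing in the carrier in a row at 68 mm spacing; origin: centre of its underside, 14 mm above the bench.
- reagent_bottle: Brown reagent bottle, 54 mm wide, 112 mm high, bystander behind the carrier; origin at its underside.
- timer: Small lab timer, 54 x 66 x 22 mm, bystander near the front edge; origin at its underside.
- marker: White and red marker pen, 135 mm long, 17 mm high, bystander near the front edge; origin at its underside.
- tape_roll: Roll of label tape lying flat, 76 mm across, 15 mm high, bystander near the front edge; origin at its underside.
Not all that is in view belongs to the job. What is shaped like the stoppered_bottle_1 but pink or turquoise is not meant.

How it is judged:
On the way, in this order (a step that is already met when the one before it is completed fails the run):
1. the retaining bar is down, fully home in the fork (value of joint retaining_bar below 0.02 rad), for 0.2 s.
2. the locking pin goes in: its tip has passed through near cheek and bar tongue, on the line of the holes (value of joint retaining_bar below 0.02 rad and x of pin_tip in the frame of fork_mouth above 0.03 m and angle between the x axis of locking_pin and the x axis of bottle_carrier, either way round below 0.2 rad and y of pin_tip in the frame of fork_mouth between -0.008 and 0.008 m and z of pin_tip in the frame of fork_mouth between -0.008 and 0.008 m), for 0.05 s.
At the end, for the whole second after the job is handed in: Bar within 0.02 rad of its stop; pin along the holes (0.15 rad), tip 60 mm or more past the near face, collar against it (origin within 6 mm of the hole's mouth), at rest, released; bottles upright (0.15 rad) within 20 mm and other things within 30 mm of their starts (value of joint retaining_bar below 0.02 rad and distance between locking_pin and fork_mouth below 0.006 m and angle between the x axis of locking_pin and the x axis of bottle_carrier, either way round below 0.15 rad and x of pin_tip in the frame of fork_mouth above 0.06 m and linear speed of locking_pin below 0.02 m/s and angle between each of stoppered_bottle_0, stoppered_bottle_1, stoppered_bottle_2's own z axis and vertical below 0.15 rad and distance of each of stoppered_bottle_0, stoppered_bottle_1, stoppered_bottle_2 from where it was at the start of the episode below 0.02 m and distance of each of reagent_bottle, timer, marker, tape_roll from where it was at the start of the episode below 0.03 m); the robot touches nothing.
It fails at once if the bar is slammed down (faster than 3 rad/s) (velocity of joint retaining_bar below -3 rad/s).
It fails at once if a bottle is tipped by more than 0.35 rad (angle between any of stoppered_bottle_0, stoppered_bottle_1, stoppered_bottle_2's own z axis and vertical above 0.35 rad).
It fails at once if a bystander on the bench is moved by more than 30 mm (distance of any of reagent_bottle, timer, marker, tape_roll from where it was at the start of the episode above 0.03 m).
It also fails if it takes over 56 s, if anything falls off the work surface, if the arm or the gripper's body presses on something with over 40 N, if the wrist force passes 120 N, or if a joint passes its speed limit or range.

## Working session

There is one attempt and no reset: what is moved stays moved. The work goes in short steps, Python scripts to look and compute and a tool call to move; the robot and the scene stay as the last step left them, time stands still between calls to the robot, and variables do not carry over. Pictures are saved under pics/ and viewed, at most 10 in all, crops included, and the job is handed in when it is done.

Besides the shell and the picture viewer there is one more tool, called after "Request:" as name([rows], argument=value, ...), one row to a line, values as JSON. carry_out: Moves the arm, as the interface text tells. Its arguments: {"type":"object","properties":{"steps":{"type":"array","items":{"type":"array"}},"force":{"type":"number"}},"required":["steps"]}

```bash
ls; mkdir -p pics
cat > h.py <<'E'
import numpy as np, cv2
from scipy.spatial.transform import Rotation as R
from workcell import env
def quat(q): return R.from_quat([q[1],q[2],q[3],q[0]])
def K(c): return np.array([[c['fx'],0,c['cx']],[0,c['fy'],c['cy']],[0,0,1.]])
def shot(n,name=None):
    c=env.get_calibration(n); im,d=env.read_camera(n)
    if name: cv2.imwrite('pics/'+name+'.png',cv2.cvtColor(im,cv2.COLOR_RGB2BGR))
    return im,d,c
def rays(c,px):
    u=cv2.undistortPoints(np.float64(px).reshape(-1,1,2),K(c),np.float64(c['D'])).reshape(-1,2)
    v=np.c_[u[:,0],-u[:,1],-np.ones(len(u))]
    return np.array(c['origin']),quat(c['orientation']).apply(v)
def plane(c,px,z):
    o,v=rays(c,px); return o+v*((z-o[2])/v[:,2])[:,None]
def pts(c,d,px):
    px=np.array(px).reshape(-1,2); o,v=rays(c,px)
    return o+v*d[px[:,1].astype(int),px[:,0].astype(int)][:,None]
def pix(c,P):
    p=quat(c['orientation']).inv().apply(np.atleast_2d(P)-np.array(c['origin']))*[1,-1,-1]
    return cv2.projectPoints(p,np.zeros(3),np.zeros(3),K(c),np.float64(c['D']))[0].reshape(-1,2)
E
python3 - <<'E'
from h import *
print(env.get_state(),env.hold_point_z)
a=[]
for n in('scene','side'):
    im,d,c=shot(n,n); np.savez('pics/'+n,im=im,d=d); print(n,c)
E
```

```text
pics
{'clock': 0.0, 'joint_pos': array([-1.25659724e+00,  3.14000833e-01,  4.49853775e-02,  1.30359841e+00,
       -2.13548024e-05,  1.43117555e+00]), 'qvel': array([-0.00240456, -0.0004349 ,  0.00057313, -0.00081882,  0.0003701 ,
        0.00074842]), 'tau': array([-4.14792203e-04, -4.80628788e+01,  2.98531884e+01,  1.93266990e-02,
       -3.57485497e-06, -6.14897520e-07]), 'tcp_pos': array([ 0.25189733, -0.51632228,  0.23041124]), 'orientation': array([-9.04376660e-04,  9.74365808e-01,  2.24967658e-01, -8.98615897e-05]), 'wrist_force': array([-0.08920013, -0.80855734, -0.41108554]), 'ft_torque': array([ 0.0092416 ,  0.01276136, -0.04977365]), 'grip_force': 0.0, 'finger_gap': 0.08539129055118051} 0.0187
scene {'fx': 419.24276695299363, 'fy': 419.24276695299363, 'cx': 255.13240736665185, 'cy': 194.95340219025482, 'D': array([-0.1077661,  0.       ,  0.       ,  0.       ,  0.       ]), 'origin': array([0.16450333, 0.69156342, 0.94768976]), 'orientation': array([-0.21762283, -0.09922443,  0.37492825,  0.89566937])}
side {'fx': 475.92357587999635, 'fy': 475.92357587999635, 'cx': 261.86636249159733, 'cy': 189.28234989853806, 'D': array([-0.07833802,  0.        ,  0.        ,  0.        ,  0.        ]), 'origin': array([0.64517363, 0.83699262, 1.02275454]), 'orientation': array([0.03591441, 0.01555658, 0.36653659, 0.92958005])}
```

View pics/scene.png

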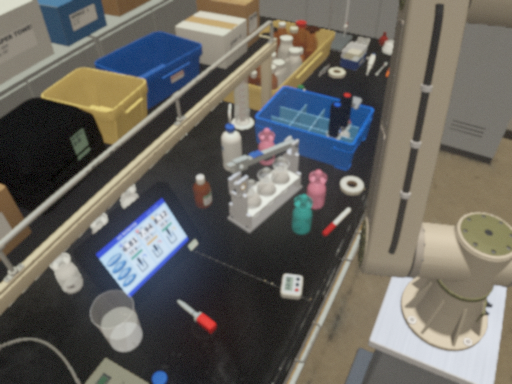

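View pics/side.png

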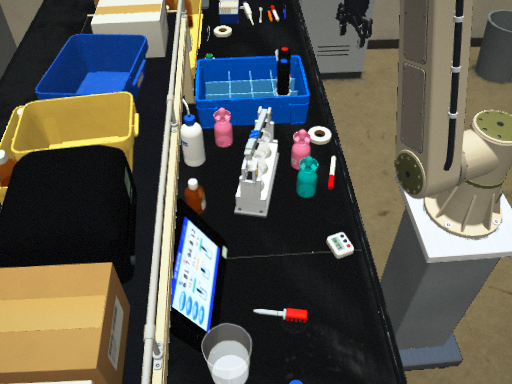

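The red-handled pin is at scene (198,316) and side (280,314), with its shank pointing away from the robot. Things it could be confused with are the white and red marker at scene (337,222) / side (332,172), and the bench clutter at far right. The carrier is at side (257,175). The pink and turquoise bottles around it are decoys. Next I'll crop close on the carrier and the pin.

Run:
```python
from h import *
a=np.load('pics/scene.npz');b=np.load('pics/side.npz')
f=lambda im,x,y,w,h,s:cv2.resize(im[y:y+h,x:x+w,::-1],None,fx=s,fy=s,interpolation=cv2.INTER_CUBIC)
o=np.hstack([f(a['im'],215,125,100,110,4),f(b['im'],220,95,100,110,4)])
o2=np.hstack([f(a['im'],170,290,100,40,4),f(b['im'],230,295,100,40,4)])
cv2.imwrite('pics/crop.png',np.vstack([o,o2]))
```

```text
(no output)
```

View pics/crop.png

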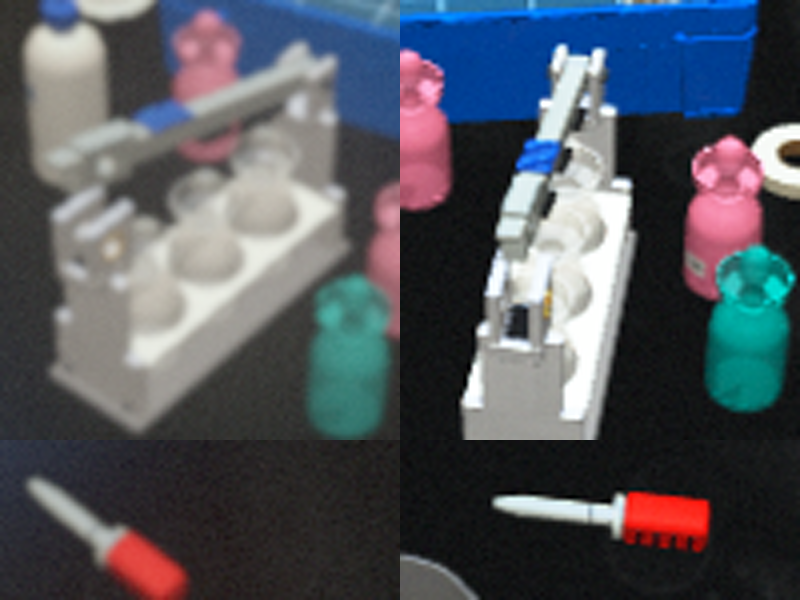

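Run:
```python
from h import *
rois={'scene':dict(car=(222,130,85,105),pin=(170,290,55,50)),'side':dict(car=(228,100,60,120),pin=(245,300,70,28))}
for n in rois:
    a=np.load(f'pics/{n}.npz');im,d=a['im'],a['d'];c=env.get_calibration(n)
    hsv=cv2.cvtColor(im,cv2.COLOR_RGB2HSV).astype(int)
    def sel(k,m):
        x,y,w,h=rois[n][k];mm=np.zeros(m.shape,bool);mm[y:y+h,x:x+w]=m[y:y+h,x:x+w]
        v,u=np.nonzero(mm&(d>0));return np.c_[u,v]
    red=((hsv[...,0]<8)|(hsv[...,0]>172))&(hsv[...,1]>150)&(hsv[...,2]>90)
    p=sel('pin',red); P=pts(c,d,p); print(n,'red',len(p),p.mean(0),P.mean(0),P.min(0),P.max(0))
    Pp=plane(c,p,.02);print(' red plane .02',Pp[:,:2].mean(0),cv2.minAreaRect(np.float32(Pp[:,:2])*1000))
    lt=(hsv[...,1]<90)&(hsv[...,2]>90)
    p=sel('pin',lt); P=plane(c,p,.015)
    print(' shank',len(p),P.mean(0), 'line',cv2.fitLine(np.float32(P[:,:2]),cv2.DIST_HUBER,0,.01,.01).ravel(), 'z',np.median(pts(c,d,p)[:,2]),'tip x max',P[P[:,0].argmax()])
    bl=(abs(hsv[...,0]-112)<12)&(hsv[...,1]>140)&(hsv[...,2]>70)
    x,y,w,h=rois[n]['car']
    p=sel('car',bl);P=pts(c,d,p);k=(P[:,2]>.19)&(P[:,2]<.32);k&=abs(P-np.median(P[k],0)).max(1)<.05;print(' blue',k.sum(),p[k].mean(0),P[k].mean(0),P[k].min(0),P[k].max(0))
    p=sel('car',(hsv[...,1]<70)&(hsv[...,2]>80));P=pts(c,d,p)
    print(' car hist z',np.histogram(P[:,2],bins=np.arange(-.02,.34,.02))[0])
    k=(P[:,2]>.005)&(P[:,2]<.16);print(' rect',cv2.minAreaRect(np.float32(P[k,:2])*1000),np.percentile(P[k,:2],[1,50,99],axis=0))
    k=P[:,2]>.205;print(' bar line',cv2.fitLine(np.float32(P[k]),cv2.DIST_HUBER,0,.01,.01).ravel())
```

```text
scene red 239 [206.84937238 322.69874477] [0.51518237 0.30548221 0.0199282 ] [ 0.49293194  0.27621205 -0.00371253] [0.54626258 0.32044426 0.03014233]
 red plane .02 [0.51519312 0.30551017] ((515.56884765625, 305.2643737792969), (30.39891242980957, 54.96213150024414), 77.65108489990234)
 shank 172 [0.57839526 0.29215435 0.015     ] line [ 0.9761108  -0.21727322  0.57839525  0.29215434] z 0.016545247885189684 tip x max [0.6193     0.28457319 0.015     ]
 blue 28 [254.92857143 153.39285714] [ 0.58868614 -0.0940461   0.23260627] [ 0.58042989 -0.11234148  0.22431836] [ 0.59686325 -0.08059416  0.23834828]
 car hist z [247 838 249 215 878 538 524 493 302 207 349 170 145 149   3   0   0]
 rect ((655.6246948242188, -221.83990478515625), (400.86822509765625, 285.6224060058594), 76.58429718017578) [[ 0.51155251 -0.40850213]
 [ 0.57124661 -0.14137452]
 [ 0.78171562 -0.00793088]]
 bar line [ 0.23743887  0.9322215   0.27310416  0.59346414 -0.05699303  0.23192364]
side red 251 [296.26294821 314.43824701] [0.52105543 0.30810525 0.02268907] [ 0.49125893  0.27785397 -0.00195442] [0.54528921 0.32178094 0.03135478]
 red plane .02 [0.52072837 0.30664867] ((520.6810302734375, 307.3077087402344), (33.07196807861328, 49.01511001586914), 77.53511810302734)
 shank 176 [0.57817247 0.29305338 0.015     ] line [ 0.98234963 -0.18705392  0.57817245  0.2930534 ] z 0.018510397191823014 tip x max [0.62032736 0.28721976 0.015     ]
 blue 73 [254.05479452 133.56164384] [ 0.5900365  -0.09488563  0.23208137] [ 0.57510552 -0.12633086  0.20642999] [ 0.60392575 -0.07285103  0.24008487]
 car hist z [ 26 400 138 154 581 225 322 281 225 103 235  85  68 124   5   0   0]
 rect ((580.2335205078125, -203.92422485351562), (148.988037109375, 411.28314208984375), 0.6010409593582153) [[ 0.51480654 -0.2515034 ]
 [ 0.57467285 -0.06721337]
 [ 0.64605706 -0.00280167]]
 bar line [ 0.2146189   0.9373342   0.27448758  0.5991797  -0.05393057  0.24154942]
```

```bash
cat >> h.py <<'E'
def go(x,y,z,yaw=None):
    "rows' shift (cm, tool axes) and z turn (deg) to a world TCP pose, tool down, tool x heading yaw(rad)"
    s=env.get_state(); r=quat(s['orientation']); 
    sh=r.inv().apply(np.array([x,y,z])-s['tcp_pos'])*100
    t=np.zeros(3)
    if yaw is not None:
        tgt=R.from_euler('z',yaw)*R.from_euler('x',np.pi); t=(r.inv()*tgt).as_rotvec(degrees=True)
    print('clock %.2f'%s['clock'],'tcp',s['tcp_pos'].round(4),'shift',sh.round(2),'turn',t.round(1),'F',s['wrist_force'].round(1),'gap %.3f'%s['finger_gap'])
E
python3 - <<'E'
from h import *
s=env.get_state();c=env.get_calibration('wrist');r=quat(s['orientation'])
print('cam in tool',r.inv().apply(c['origin']-s['tcp_pos']),(r.inv()*quat(c['orientation'])).as_matrix().round(3),c['fx'])
go(.50,-.06,.42,-.237)
E
```

```text
cam in tool [ 0.0815533  -0.00127157 -0.14262078] [[ 0.     0.947  0.322]
 [ 1.    -0.     0.001]
 [ 0.001  0.322 -0.947]] 324.90099792957164
clock 0.10 tcp [ 0.2519 -0.5164  0.2305] shift [ 42.31 -30.18 -18.89] turn [-0.1  0.  39.6] F [-0.4  0.1 -0.5] gap 0.085
```

Request:
carry_out([
  [[0, 0, 0], [0, 0, -6], 0],
  [[0, 0, 5], [3, -2, -12], 0],
  [[0, 0, 10], [7, -5, -17], 40],
  [[0, 0, 15], [12, -8, -18], 80],
  [[0, 0, 20], [17, -12, -18.5], 150],
  [[0, 0, 25], [22, -15, -19], 200],
  [[0, 0, 30], [26, -18, -19], 255],
  [[0, 0, 34], [30, -21, -19], 255],
])

```text
clock: 1.1
tcp_pos: [0.4303, -0.1946, 0.4212]
orientation: [-0.0, 0.998, -0.071, -0.0]
wrist_force: [0.5, 0.5, -0.6]
finger_gap: 0.0002
grip_force: 0.0
```

Run:
```python
from h import *
go(.50,-.06,.42,-.237)
```

```text
clock 1.10 tcp [ 0.4303 -0.1946  0.4212] shift [  5.01 -14.31   0.12] turn [-0.   0.   5.5] F [ 0.5  0.5 -0.6] gap 0.000
```

Request:
carry_out([
  [[0, 0, 1], [1, -3, 0], 255],
  [[0, 0, 2], [2, -6, 0], 255],
  [[0, 0, 4], [3, -9, 0], 255],
  [[0, 0, 5.5], [4, -12, 0], 255],
  [[0, 0, 5.5], [5, -14.3, 0], 255],
  [[0, 0, 5.5], [5, -14.3, 0], 255],
  [[0, 0, 5.5], [5, -14.3, 0], 255],
  [[0, 0, 5.5], [5, -14.3, 0], 255],
])

```text
clock: 2.1
tcp_pos: [0.4987, -0.0626, 0.4213]
orientation: [0.0, 0.993, -0.118, -0.0]
wrist_force: [-1.3, -0.5, -0.5]
finger_gap: -0.0001
grip_force: 0.0
```

Run:
```python
from h import *
im,d,c=shot('wrist','w1'); np.savez('pics/w1',im=im,d=d,**{k:c[k] for k in c})
go(.5,-.06,.42,-.237)
```

```text
clock 2.15 tcp [ 0.4987 -0.0626  0.4214] shift [ 0.06 -0.29  0.14] turn [ 0. -0.  0.] F [-0.2  0.4  0.5] gap -0.000
```

View pics/w1.png

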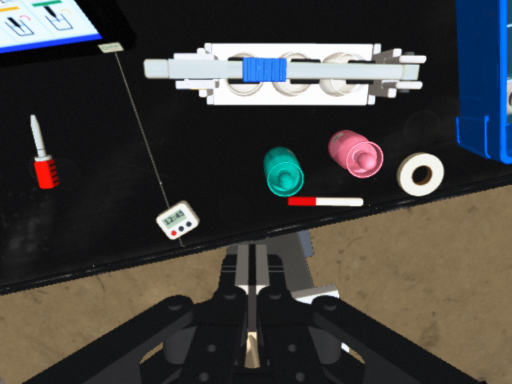

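Run:
```python
from h import *
a=np.load('pics/w1.npz');im,d=a['im'],a['d'];c={k:a[k] for k in('fx','fy','cx','cy','D','origin','orientation')}
hsv=cv2.cvtColor(im,cv2.COLOR_RGB2HSV).astype(int)
v,u=np.mgrid[36:112,135:435].reshape(2,-1)
k=(d[v,u]>0)&(hsv[v,u,1]<80)&(hsv[v,u,2]>90);p=np.c_[u,v][k];P=pts(c,d,p)
def q(yaw): return R.from_euler('z',-yaw).apply(P)
print(np.histogram(P[:,2],bins=np.arange(-.02,.34,.01)))
for lo,hi in((.03,.06),(.06,.085),(.085,.11),(.15,.2),(.2,.33)):
    s=(P[:,2]>lo)&(P[:,2]<hi)
    if s.sum()<20: continue
    print(lo,hi,s.sum(),'medz',np.median(P[s,2]),'rect',cv2.minAreaRect(np.float32(P[s,:2])*1000),'L',(q(-.237)[s][:,:2].min(0)*1000).round(1),(q(-.237)[s][:,:2].max(0)*1000).round(1))
s=P[:,2]>.2; l=cv2.fitLine(np.float32(P[s]),cv2.DIST_HUBER,0,.01,.01).ravel();print('bar',l,'yaw',-np.arctan2(l[0],l[1]),'ang',np.arctan2(l[2],np.hypot(l[0],l[1])))
# bar centreline: plane top; lateral edges
L=q(-.237)
for y0 in np.arange(-.26,.06,.02):
    s=(abs(L[:,1]-y0)<.01)&(P[:,2]>.18)
    if s.sum()>5: print('y %.2f'%y0,s.sum(),(np.percentile(L[s,0],[2,98])*1000).round(1),(np.median(P[s,2])*1000).round(1))
b=(abs(hsv[...,0]-112)<12)&(hsv[...,1]>140)&(hsv[...,2]>70);vv,uu=np.nonzero(b[50:90,225:300]);pb=np.c_[uu+225,vv+50];B=pts(c,d,pb)
print('pad',len(B),pb.mean(0),B.mean(0),np.median(B,0),R.from_euler('z',.237).apply(B).min(0),R.from_euler('z',.237).apply(B).max(0))
```

```text
(array([   0,  179,  174,  308,    1,    8,   14,   30, 3647,  384,  255,
         83,  458,  595,  664,   96,  311,   94,   69,  202,  902, 1028,
        536,  588,  121,  327,  450, 1062,   23,    0,    0,    0,    0,
          0,    0]), array([-0.02, -0.01,  0.  ,  0.01,  0.02,  0.03,  0.04,  0.05,  0.06,
        0.07,  0.08,  0.09,  0.1 ,  0.11,  0.12,  0.13,  0.14,  0.15,
        0.16,  0.17,  0.18,  0.19,  0.2 ,  0.21,  0.22,  0.23,  0.24,
        0.25,  0.26,  0.27,  0.28,  0.29,  0.3 ,  0.31,  0.32,  0.33]))
0.03 0.06 52 medz 0.05246635920724979 rect ((576.656005859375, -141.84765625), (150.50074768066406, 60.602012634277344), 76.4848403930664) L [563.5 -77.8] [624.2  72.7]
0.06 0.085 4152 medz 0.06409334449152279 rect ((577.29541015625, -138.79421997070312), (245.95608520507812, 81.1636734008789), 76.24790954589844) L [ 553.5 -122.2] [634.7 123.7]
0.085 0.11 675 medz 0.10779266965560957 rect ((577.1495361328125, -139.57833862304688), (229.07192993164062, 55.005836486816406), 76.38684844970703) L [ 566.2 -114.7] [621.4 114.4]
0.15 0.2 2295 medz 0.18770243797137698 rect ((579
[... 208 characters left out ...]
86), (211.9503173828125, 24.596202850341797), 78.24723815917969) L [581.4 -60.7] [606.3 151.4]
bar [ 0.22371972  0.9296178   0.29284844  0.59145236 -0.08081744  0.23448105] yaw -0.2361668 ang 0.2972045
y -0.14 18 [577.2 609.6] 185.2
y -0.12 525 [576.8 611. ] 184.5
y -0.10 349 [577.8 609.8] 186.8
y -0.08 247 [586.9 601.1] 193.8
y -0.06 265 [586.8 601.6] 198.9
y -0.04 286 [586.6 601.4] 204.5
y -0.02 320 [586.4 606. ] 209.7
y -0.00 345 [586.3 606.8] 215.3
y 0.02 221 [585.8 606. ] 219.9
y 0.04 11 [586.9 605. ] 230.0
pad 1025 [263.45073171  69.81756098] [ 0.58729017 -0.0951665   0.23448312] [ 0.58722363 -0.09469029  0.23226951] [0.58053318 0.02390622 0.20631449] [0.60420718 0.06593372 0.56389388]
```

Request:
carry_out([
  [[0, 0, 0], [3, 0.4, 3], 255],
  [[0, 0, 0], [6, 0.8, 7], 255],
  [[0, 0, 0], [8, 1.1, 11], 255],
  [[0, 0, 0], [9.4, 1.1, 14], 255],
  [[0, 0, 0], [9.5, 1.1, 16], 255],
  [[0, 0, 0], [9.5, 1.1, 17], 255],
  [[0, 0, 0], [9.5, 1.1, 17], 255],
  [[0, 0, 0], [9.5, 1.1, 17], 255],
])

```text
clock: 3.15
tcp_pos: [0.5892, -0.0951, 0.2526]
orientation: [0.0, 0.993, -0.118, 0.001]
wrist_force: [-0.5, 1.1, -0.1]
finger_gap: -0.0001
grip_force: 0.0
```

Run:
```python
from h import *
s=env.get_state();print('L',R.from_euler('z',.237).apply(s['tcp_pos']))
go(.5900,-.087,.186,-.237)
```

```text
L [0.59505236 0.04592556 0.25261513]
clock 3.15 tcp [ 0.5892 -0.0951  0.2526] shift [-0.12 -0.8   6.66] turn [ 0.  -0.1  0.1] F [-0.5  1.1 -0.1] gap -0.000
```

Request:
carry_out([
  [[0, 0, 0], [-0.1, 0, 1.2], 255],
  [[0, 0, 0], [-0.1, 0, 2], 255],
  [[0, 0, 0], [-0.1, -0.1, 2.8], 255],
  [[0, 0, 0], [-0.1, -0.3, 3.6], 255],
  [[0, 0, 0], [-0.1, -0.4, 4.4], 255],
  [[0, 0, 0], [-0.1, -0.6, 5.2], 255],
  [[0, 0, 0], [-0.1, -0.7, 5.8], 255],
  [[0, 0, 0], [-0.1, -0.8, 6.3], 255],
])

```text
clock: 4.15
tcp_pos: [0.5897, -0.0871, 0.1878]
orientation: [0.0, 0.993, -0.118, -0.0]
wrist_force: [0.1, -1.6, 1.9]
finger_gap: -0.0002
grip_force: 0.7
```

Request:
carry_out([
  [[0, 0, 0], [0, 0, 0.2], 255],
  [[0, 0, 0], [0, 0, 0.3], 255],
  [[0, 0, 0], [0, 0, 0.4], 255],
  [[0, 0, 0], [0, 0, 0.5], 255],
  [[0, 0, 0], [0, 0, 0.6], 255],
  [[0, 0, 0], [0, 0, 0.7], 255],
  [[0, 0, 0], [0, 0, 0.7], 255],
  [[0, 0, 0], [0, 0, 0.7], 255],
])

```text
clock: 5.15
tcp_pos: [0.5898, -0.0868, 0.1863]
orientation: [0.001, 0.993, -0.117, 0.002]
wrist_force: [-8.7, 0.9, 25.9]
finger_gap: 0.0002
grip_force: 12.8
```

Request:
carry_out([
  [[0, 0, 0], [0, 0, -2], 255],
  [[0, 0, 0], [0, 0, -6], 255],
  [[0, 0, 0], [-2, -2, -10], 200],
  [[0, 0, 0], [-5, -4, -12], 150],
  [[0, 0, 0], [-7, -6, -12], 150],
  [[0, 0, 0], [-7, -7, -12], 150],
  [[0, 0, 0], [-7, -7, -12], 150],
  [[0, 0, 0], [-7, -7, -12], 150],
])

```text
clock: 6.15
tcp_pos: [0.5341, -0.024, 0.3006]
orientation: [-0.009, 0.995, -0.102, 0.0]
wrist_force: [-0.2, -0.2, 0.1]
finger_gap: 0.0351
grip_force: 0.0
```

Run:
```python
from h import *
im,d,c=shot('wrist','w2'); np.savez('pics/w2',im=im,d=d,**{k:c[k] for k in c})
im,d,c=shot('side'); np.savez('pics/side2',im=im,d=d)
print(pix(env.get_calibration('wrist'),R.from_euler('z',-.237).apply([[.5765,.1185,.172],[.594,.054,.1865]])))
go(.52,.306,.2,-.2)
```

```text
[[236.88563061 120.70432605]
 [320.94502217 102.43329973]]
clock 6.25 tcp [ 0.534  -0.0241  0.3007] shift [ -8.04 -31.86  10.62] turn [-1.   0.1 -0.2] F [ 0.5  0.9 -0.5] gap 0.035
```

View pics/w2.png

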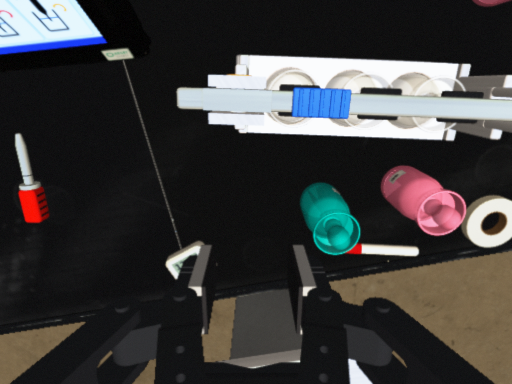

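Run:
```python
from h import *
a=np.load('pics/w2.npz');im,d=a['im'],a['d'];c={k:a[k] for k in('fx','fy','cx','cy','D','origin','orientation')}
hsv=cv2.cvtColor(im,cv2.COLOR_RGB2HSV).astype(int)
v,u=np.mgrid[50:145,170:512].reshape(2,-1)
k=(d[v,u]>0)&(hsv[v,u,1]<80)&(hsv[v,u,2]>90);p=np.c_[u,v][k];P=pts(c,d,p);L=R.from_euler('z',.237).apply(P)
s=(P[:,2]>.188)&(P[:,2]<.2)&(L[:,1]>.08)
print('cheek pts',s.sum(),np.median(P[s,2]));
for q,m in(('near',L[:,0]<.585),('far',L[:,0]>.603)):
    t=s&m; print(q,t.sum(),(np.percentile(L[t],[1,50,99],axis=0)*1000).round(1).tolist(), cv2.minAreaRect(np.float32(P[t,:2])*1000))
s=(P[:,2]>.175)&(P[:,2]<.188); l=cv2.fitLine(np.float32(P[s]),cv2.DIST_HUBER,0,.01,.01).ravel();print('bar',s.sum(),l,'yaw',-np.arctan2(l[0],l[1]),'slope',l[2]/l[1],'x',np.percentile(L[s,0],[3,50,97]),'y',np.percentile(L[s,1],[.5,99.5]))
s=(P[:,2]>.055)&(P[:,2]<.075);print('tray',cv2.minAreaRect(np.float32(P[s,:2])*1000),L[s].min(0),L[s].max(0))
# pin
v,u=np.mgrid[125:235,5:60].reshape(2,-1);H=hsv[v,u]
red=((H[:,0]<8)|(H[:,0]>172))&(H[:,1]>150)&(H[:,2]>60); lt=(H[:,1]<90)&(H[:,2]>90)
for n,m,z in(('red',red,.026),('shank',lt,.019)):
    p=np.c_[u,v][m];Q=pts(c,d,p);print(n,len(p),'depth rect',cv2.minAreaRect(np.float32(plane(c,p,z)[:,:2])*1000),'medz',np.median(Q[:,2]),np.percentile(Q[:,2],[5,95]))
    if n=='shank':
        W=plane(c,p,z);l=cv2.fitLine(np.float32(W[:,:2]),cv2.DIST_HUBER,0,.01,.01).ravel();t=(W[:,:2]-l[2:])@l[:2];print(l,'yaw',np.arctan2(l[1],l[0]),'ends',l[2:]+l[:2]*t.min(),l[2:]+l[:2]*t.max())
```

```text
cheek pts 2733 0.19013938269886316
near 640 [[576.3, 97.7, 188.8], [580.5, 118.2, 194.0], [584.3, 139.0, 195.6]] ((591.8366088867188, -21.27556800842285), (41.72337341308594, 8.26987075805664), 76.18523406982422)
far 676 [[603.4, 97.4, 192.5], [607.3, 118.1, 194.1], [611.3, 138.7, 195.7]] ((618.0670776367188, -27.848541259765625), (41.647918701171875, 8.037274360656738), 76.36972045898438)
bar 4644 [ 0.23535834  0.97183734  0.01177041  0.5791173  -0.13181731  0.18301785] yaw -0.23760404 slope 0.012111499 x [0.58608037 0.5939386  0.60146539] y [-0.09552209  0.16337979]
tray ((577.3477172851562, -139.15972900390625), (245.77926635742188, 82.62367248535156), 76.49203491210938) [ 0.5524877  -0.12264599  0.05538662] [0.63516763 0.12312602 0.07499612]
red 803 depth rect ((519.9747314453125, 296.48046875), (38.513912200927734, 52.3034553527832), 78.90040588378906) medz 0.025092771622815646 [0.0062277  0.02726316]
shank 604 depth rect ((577.4826049804688, 285.4820251464844), (28.958436965942383, 79.63025665283203), 70.29676055908203) medz 0.017788320640659383 [0.01223982 0.02506146]
[ 0.9771932  -0.21235228  0.57588136  0.2903114 ] yaw -0.2139815 ends [0.5415024  0.29778223] [0.61793219 0.2811734 ]
```

Run:
```python
from h import *
for n in('scene','side'):
    a=np.load(f'pics/{n}.npz');d=a['d'];c=env.get_calibration(n)
    v,u=np.nonzero(d>0);P=pts(c,d,np.c_[u,v])
    for z in(.03,.06,.1,.15):
        k=(P[:,2]>z)&(P[:,2]<.4)&(P[:,1]>.12)&(P[:,1]<.45)&(P[:,0]>.4)&(P[:,0]<.85);
        if k.sum(): print(n,z,k.sum(),np.percentile(P[k],[1,50,99],axis=0).round(3).tolist())
go(.505,.308,.16,-.21)
```

```text
scene 0.03 16248 [[0.636, 0.124, 0.035], [0.773, 0.297, 0.184], [0.844, 0.447, 0.399]]
scene 0.06 15198 [[0.636, 0.124, 0.064], [0.776, 0.301, 0.278], [0.845, 0.447, 0.399]]
scene 0.1 12717 [[0.638, 0.124, 0.102], [0.787, 0.296, 0.307], [0.845, 0.447, 0.399]]
scene 0.15 9921 [[0.767, 0.125, 0.152], [0.8, 0.295, 0.318], [0.846, 0.447, 0.399]]
side 0.03 12811 [[0.642, 0.124, 0.035], [0.772, 0.314, 0.16], [0.844, 0.446, 0.398]]
side 0.06 11969 [[0.642, 0.124, 0.063], [0.775, 0.32, 0.286], [0.845, 0.446, 0.398]]
side 0.1 9256 [[0.645, 0.124, 0.102], [0.784, 0.305, 0.32], [0.846, 0.447, 0.399]]
side 0.15 6720 [[0.769, 0.124, 0.152], [0.811, 0.302, 0.321], [0.846, 0.447, 0.399]]
clock 6.25 tcp [ 0.534  -0.0241  0.3007] shift [ -9.55 -31.69  14.62] turn [-1.   0.1  0.3] F [ 0.5  0.9 -0.5] gap 0.035
```

Request:
carry_out([
  [[-1, 0, 0], [-2, -5, 2], 100],
  [[-1, 0, 0.3], [-4, -11, 4], 100],
  [[-1, 0, 0.3], [-6, -17, 7], 100],
  [[-1, 0, 0.3], [-8, -23, 10], 100],
  [[-1, 0, 0.3], [-9.5, -28, 12], 100],
  [[-1, 0, 0.3], [-9.5, -31.7, 14], 100],
  [[-1, 0, 0.3], [-9.5, -31.7, 14.6], 100],
  [[-1, 0, 0.3], [-9.5, -31.7, 14.6], 100],
])

```text
clock: 7.25
tcp_pos: [0.4784, 0.0337, 0.1914]
orientation: [-0.024, 0.998, -0.064, 0.0]
wrist_force: [-0.7, 0.2, 0.2]
finger_gap: 0.0523
grip_force: 0.0
```

Run:
```python
from h import *
im,d,c=shot('wrist','w3'); np.savez('pics/w3',im=im,d=d,**{k:c[k] for k in c})
hsv=cv2.cvtColor(im,cv2.COLOR_RGB2HSV).astype(int)
q=pix(c,[.53,.302,.013]).ravel();print('pred',q,im.shape)
red=((hsv[...,0]<8)|(hsv[...,0]>172))&(hsv[...,1]>150)&(hsv[...,2]>60)
n,lab,st,ce=cv2.connectedComponentsWithStats(red.astype(np.uint8))
i=1+st[1:,4].argmax();v,u=np.nonzero(lab==i);p=np.c_[u,v];Q=pts(c,d,p);k=Q[:,2]>.02
print('red',st[i],ce[i],'top rect',cv2.minAreaRect(np.float32(Q[k,:2])*1000),np.median(Q[k,2]))
v,u=np.nonzero((d>0)&(hsv[...,1]<90)&(hsv[...,2]>90));Q=pts(c,d,np.c_[u,v]);k=(Q[:,2]>.006)&(Q[:,2]<.03)&(abs(Q[:,0]-.583)<.05)&(abs(Q[:,1]-.292)<.035);Q=Q[k]
l=cv2.fitLine(np.float32(Q[:,:2]),cv2.DIST_HUBER,0,.01,.01).ravel();t=(Q[:,:2]-l[2:])@l[:2];print(k.sum(),l,'yaw',np.arctan2(l[1],l[0]),l[2:]+l[:2]*t.min(),l[2:]+l[:2]*t.max())
go(.5195,.3045,.003,-.21)
```

```text
pred [  0.72297096 148.9040995 ] (384, 512, 3)
red [  0 137  23  49 827] [  8.93107618 162.01088271] top rect ((546.544677734375, 166.87570190429688), (44.12068557739258, 297.7561950683594), 12.916197776794434) 0.02391208976018583
116 [0.94983023 0.31276587 0.54460526 0.2885763 ] yaw 0.3181036 [0.54165475 0.28760475] [0.56251635 0.29447418]
clock 7.30 tcp [0.4775 0.0339 0.1904] shift [  0.82 -26.43  20.04] turn [-2.8  0.4  4.7] F [-1.4  0.1 -1. ] gap 0.052
```

View pics/w3.png

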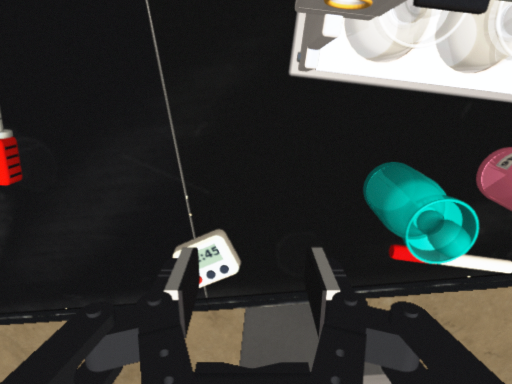

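The timer is at (210,258) and the pin at the left edge (5,160). The sideways move fell short and the tool tilted, so I'll check the joints.

Run:
```python
from h import *
s=env.get_state();print(s['joint_pos'].round(3),s['qvel'].round(3),s['tau'].round(1),s['ft_torque'].round(2))
go(.505,.306,.20,-.21)
```

```text
[-0.128  0.144 -0.274  1.157  0.049  3.141] [ 0.002  0.     0.02   0.034 -0.002  0.001] [ -0.1 -39.3  31.5  -0.3   0.2  -0. ] [-0.06  0.03  0.07]
clock 7.30 tcp [0.4775 0.0339 0.1904] shift [ -0.72 -27.36   0.37] turn [-2.8  0.4  4.7] F [-1.4  0.1 -1. ] gap 0.052
```

Request:
carry_out([
  [[0, 0, -10], [0, 0, -1], 100],
  [[0, 0, -20], [0, 0, -2], 100],
  [[0, 0, -30], [0, 0, -3], 100],
  [[0, 0, -40], [0, 0, -4], 100],
  [[0, 0, -50], [0, 0, -4], 100],
  [[0, 0, -60], [0, 0, -4], 100],
  [[0, 0, -70], [0, 0, -4], 100],
  [[0, 0, -80], [0, 0, -4], 100],
])

```text
clock: 8.3
tcp_pos: [0.4786, 0.0318, 0.2323]
orientation: [-0.018, 0.803, 0.595, 0.016]
wrist_force: [-0.8, 0.2, 0.1]
finger_gap: 0.0519
grip_force: 0.0
```

Run:
```python
from h import *
s=env.get_state();print(s['joint_pos'].round(3))
go(.53,.302,.20,-.21+np.pi)
```

```text
[-0.132  0.125 -0.192  1.255  0.049  1.734]
clock 8.30 tcp [0.4786 0.0318 0.2323] shift [27.16 -2.93  4.56] turn [  1.8  -2.5 -94.9] F [-0.8  0.2  0.1] gap 0.052
```

Request:
carry_out([
  [[0, 0, -10], [3, 0, 0], 100],
  [[0, 0, -20], [7, -1, 1], 100],
  [[0, 0, -30], [11, -1, 2], 100],
  [[0, 0, -40], [15, -2, 3], 100],
  [[0, 0, -50], [19, -2, 4], 100],
  [[0, 0, -60], [23, -2.9, 4.5], 100],
  [[0, 0, -70], [27, -2.9, 4.5], 100],
  [[0, 0, -80], [27.2, -2.9, 4.5], 100],
])

```text
clock: 9.3
tcp_pos: [0.5322, 0.3048, 0.2001]
orientation: [-0.003, 0.231, 0.973, 0.024]
wrist_force: [0.0, -0.9, -0.4]
finger_gap: 0.0518
grip_force: 0.0
```

Run:
```python
from h import *
s=env.get_state();print(s['joint_pos'].round(3))
go(.55,.298,.20,-.21+np.pi)
```

```text
[0.367 0.375 0.057 1.231 0.044 0.835]
clock 9.30 tcp [0.5322 0.3048 0.2001] shift [-1.89  0.2  -0.02] turn [  2.8  -0.7 -14.7] F [ 0.  -0.9 -0.4] gap 0.052
```

Request:
carry_out([
  [[1.4, -0.3, -7], [0, 0, 0], 100],
  [[2.8, -0.7, -14.7], [0, 0, 0], 100],
  [[2.8, -0.7, -14.7], [0, 0, 0], 100],
  [[2.8, -0.7, -14.7], [0, 0, 0], 100],
  [[2.8, -0.7, -14.7], [0, 0, 0], 100],
  [[2.8, -0.7, -14.7], [0, 0, 0], 100],
  [[2.8, -0.7, -14.7], [0, 0, 0], 100],
  [[2.8, -0.7, -14.7], [0, 0, 0], 100],
])

```text
clock: 10.3
tcp_pos: [0.5315, 0.302, 0.2004]
orientation: [-0.0, 0.11, 0.994, -0.001]
wrist_force: [0.9, 0.7, 0.0]
finger_gap: 0.0518
grip_force: 0.0
```

```bash
cat > pin.py <<'E'
from h import *
im,d,c=shot('wrist','w4'); np.savez('pics/w4',im=im,d=d,**{k:c[k] for k in c})
hsv=cv2.cvtColor(im,cv2.COLOR_RGB2HSV).astype(int)
print('pred',pix(c,[[.52,.3045,.013],[.62,.284,.013]]))
red=((hsv[...,0]<8)|(hsv[...,0]>172))&(hsv[...,1]>150)&(hsv[...,2]>60)
n,lab,st,ce=cv2.connectedComponentsWithStats(red.astype(np.uint8))
i=1+st[1:,4].argmax();v,u=np.nonzero(lab==i);Q=pts(c,d,np.c_[u,v]);k=(Q[:,2]>.02)&(Q[:,2]<.04)
print('red',st[i],ce[i],'top rect',cv2.minAreaRect(np.float32(Q[k,:2])*1000),np.median(Q[k,2]))
v,u=np.nonzero((d>0)&(hsv[...,1]<90)&(hsv[...,2]>90));p=np.c_[u,v];Q=pts(c,d,p);k=(Q[:,2]>.006)&(Q[:,2]<.03)&(abs(Q[:,0]-.583)<.05)&(abs(Q[:,1]-.292)<.035);Q=plane(c,p[k],.014)
l=cv2.fitLine(np.float32(Q[:,:2]),cv2.DIST_HUBER,0,.01,.01).ravel();t=(Q[:,:2]-l[2:])@l[:2];print(k.sum(),l,'yaw',np.arctan2(l[1],l[0]),l[2:]+l[:2]*t.min(),l[2:]+l[:2]*t.max())
go(.5195,.3045,.003,-.21+np.pi)
E
python3 pin.py
```

```text
pred [[251.50975242 158.75501708]
 [253.08769717 247.06925128]]
red [ 239  132   26   51 1255] [251.76334661 157.02231076] top rect ((517.7825927734375, 305.2568359375), (24.832012176513672, 48.60140609741211), 78.67147064208984) 0.025582824257456144
727 [ 0.97950083 -0.20144016  0.575557    0.29357523] yaw -0.202828 [0.54309995 0.30025021] [0.6182596  0.28479318]
clock 10.35 tcp [0.5315 0.3021 0.2004] shift [1.210e+00 1.000e-02 1.974e+01] turn [-0.1 -0.  -0.5] F [ 0.4  0.5 -0.8] gap 0.052
```

View pics/w4.png

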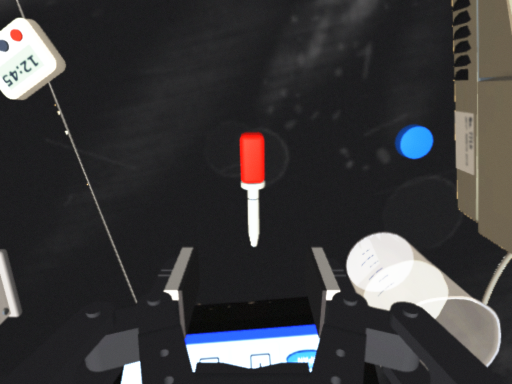

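Request:
carry_out([
  [[0, 0, -0.9], [0.6, 0, 4], 100],
  [[0, 0, -0.9], [1.3, 0, 8], 100],
  [[0, 0, -0.9], [1.4, 0, 12], 100],
  [[0, 0, -0.9], [1.4, 0, 15], 100],
  [[0, 0, -0.9], [1.4, 0, 17.5], 100],
  [[0, 0, -0.9], [1.4, 0, 19], 100],
  [[0, 0, -0.9], [1.4, 0, 19.6], 100],
  [[0, 0, -0.9], [1.4, 0, 19.7], 100],
])

```text
clock: 11.35
tcp_pos: [0.518, 0.305, 0.0037]
orientation: [-0.0, 0.102, 0.995, -0.001]
wrist_force: [0.5, -0.3, -0.3]
finger_gap: 0.0522
grip_force: 0.0
```

Request:
carry_out([
  [[0, 0, 0], [0, 0, 0], 160],
  [[0, 0, 0], [0, 0, 0], 220],
  [[0, 0, 0], [0, 0, 0], 255],
  [[0, 0, 0], [0, 0, 0], 255],
  [[0, 0, 0], [0, 0, 0], 255],
  [[0, 0, 0], [0, 0, 0], 255],
  [[0, 0, 0], [0, 0, -0.5], 255],
  [[0, 0, 0], [0, 0, -1], 255],
], force=70)

```text
clock: 12.35
tcp_pos: [0.5172, 0.3047, 0.0133]
orientation: [-0.001, 0.102, 0.995, -0.001]
wrist_force: [-0.3, -0.5, -0.8]
finger_gap: 0.0225
grip_force: 70.2
```

Run:
```python
from h import *
go(.48,.3,.2,-.237+np.pi)
```

```text
clock 12.35 tcp [0.5172 0.3047 0.0133] shift [  3.58  -1.25 -18.66] turn [-0.1 -0.1  1.9] F [-0.3 -0.5 -0.8] gap 0.023
```

Run:
```python
from h import *
go(.4643,.0094,.1925,-.2375+np.pi)
```

```text
clock 12.35 tcp [0.5172 0.3047 0.0133] shift [ -0.76 -30.03 -17.86] turn [-0.1 -0.1  1.9] F [-0.3 -0.5 -0.8] gap 0.023
```

Request:
carry_out([
  [[0, 0, 0.5], [0, 0, -4], 255],
  [[0, 0, 1], [0, 0, -9], 255],
  [[0, 0, 1.9], [0, -3, -14], 255],
  [[0, 0, 1.9], [0, -8, -17], 255],
  [[0, 0, 1.9], [0, -14, -17.8], 255],
  [[0, 0, 1.9], [0, -20, -17.8], 255],
  [[0, 0, 1.9], [-0.5, -25, -17.8], 255],
  [[0, 0, 1.9], [-0.8, -28, -17.8], 255],
])

```text
clock: 13.35
tcp_pos: [0.4683, 0.0272, 0.192]
orientation: [-0.0, 0.119, 0.993, -0.001]
wrist_force: [0.5, 0.8, -1.2]
finger_gap: 0.0224
grip_force: 70.0
```

Run:
```python
from h import *
print(env.get_state()['joint_pos'].round(2))
go(.4643,.0094,.1625,-.2375+np.pi)
```

```text
[-0.11  0.13 -0.29  1.16 -0.    0.13]
clock 13.35 tcp [0.4683 0.0272 0.192 ] shift [-0.04 -1.82  2.96] turn [-0.1 -0.  -0.1] F [ 0.5  0.8 -1.2] gap 0.022
```

Request:
carry_out([
  [[0, 0, 0], [0, -0.9, 1], 255],
  [[0, 0, 0], [0, -1.8, 2], 255],
  [[0, 0, 0], [0, -1.8, 2.9], 255],
  [[0, 0, 0], [0, -1.8, 2.9], 255],
  [[0, 0, 0], [0, -1.8, 2.9], 255],
  [[0, 0, 0], [0, -1.8, 2.9], 255],
  [[0, 0, 0], [0, -1.8, 2.9], 255],
  [[0, 0, 0], [0, -1.8, 2.9], 255],
])

```text
clock: 14.35
tcp_pos: [0.4649, 0.0118, 0.163]
orientation: [-0.0, 0.118, 0.993, -0.001]
wrist_force: [0.0, -0.0, -1.0]
finger_gap: 0.0226
grip_force: 70.1
```

Run:
```python
from h import *
go(.4643,.0094,.1625,-.2375+np.pi)
X=lambda L:R.from_euler('z',-.2375).apply(L)
out=[]
for n in('scene','side'):
    im,d,c=shot(n); np.savez('pics/'+n+'3',im=im,d=d)
    tip,org,hole=pix(c,X([[.5514,.1182,.172],[.4814,.1182,.172],[.5764,.1182,.172]])); print(n,tip,org,hole)
    x,y=(int(k) for k in (tip+org)/2); cr=im[y-40:y+40,x-50:x+50,::-1].copy()
    cr=cv2.resize(cr,None,fx=4,fy=4,interpolation=cv2.INTER_CUBIC)
    for q in(tip,org,hole): cv2.circle(cr,tuple(int(v) for v in ((q-[x-50,y-40])*4+2)),3,(0,255,255),1)
    out.append(cr)
im,d,c=shot('wrist'); 
cv2.imwrite('pics/ins.png',np.hstack(out))
```

```text
clock 14.35 tcp [0.4649 0.0118 0.163 ] shift [ 0.01 -0.25  0.05] turn [-0.1 -0.   0. ] F [ 0. -0. -1.] gap 0.023
scene [249.78571156 190.33808378] [269.87346258 202.41539728] [242.90006952 186.19846192]
side [266.75753544 171.69384156] [294.22334763 174.85917768] [257.02674763 170.57470777]
```

View pics/ins.png

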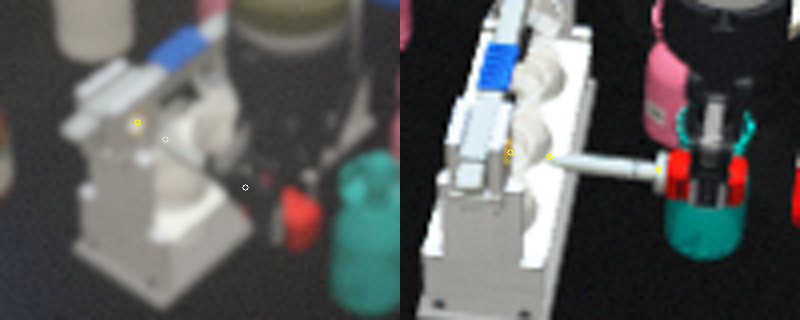

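Request:
carry_out([
  [[0, 0, 0], [0, -0.25, 0], 255],
  [[0, 0, 0], [-0.5, -0.25, 0.05], 255],
  [[0, 0, 0], [-1, -0.25, 0.05], 255],
  [[0, 0, 0], [-1.5, -0.25, 0.05], 255],
  [[0, 0, 0], [-2, -0.25, 0.05], 255],
  [[0, 0, 0], [-2.5, -0.25, 0.05], 255],
  [[0, 0, 0], [-2.9, -0.25, 0.05], 255],
  [[0, 0, 0], [-3.2, -0.25, 0.05], 255],
])

```text
clock: 15.5
tcp_pos: [0.4956, 0.0018, 0.1623]
orientation: [-0.001, 0.118, 0.993, -0.001]
wrist_force: [0.7, 0.9, -1.7]
finger_gap: 0.0229
grip_force: 70.1
```

Run:
```python
from h import *
s=env.get_state();print('L',R.from_euler('z',.2375).apply(s['tcp_pos'])*1000,s['wrist_force'],s['ft_torque'])
go(*R.from_euler('z',-.2375).apply([.5441,.1182,.1625]),-.2375+np.pi)
im,d,c=shot('side');h=pix(c,R.from_euler('z',-.2375).apply([.54,.1182,.172]))[0].astype(int)
cv2.imwrite('pics/ins2.png',cv2.resize(im[h[1]-35:h[1]+35,h[0]-45:h[0]+45,::-1],None,fx=6,fy=6,interpolation=cv2.INTER_CUBIC))
```

```text
L [481.26189719 118.32228167 162.32893856] [ 0.68403735  0.91102225 -1.67723017] [0.052423   0.07006441 0.00472513]
clock 15.50 tcp [0.4956 0.0018 0.1623] shift [-6.28 -0.02 -0.02] turn [-0.1 -0.   0. ] F [ 0.7  0.9 -1.7] gap 0.023
```

View pics/ins2.png

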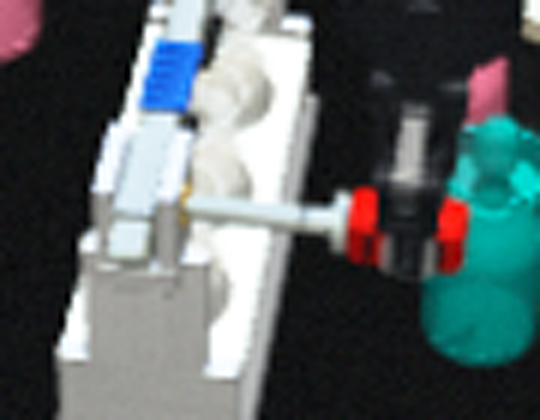

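The tip sits in the yellow-ringed hole (about 185,205 in the crop) and there is no contact force, so I'll keep going slowly.

Request:
carry_out([
  [[0, 0, 0], [-0.4, 0, 0], 255],
  [[0, 0, 0], [-0.8, 0, 0], 255],
  [[0, 0, 0], [-1.2, 0, 0], 255],
  [[0, 0, 0], [-1.6, 0, 0], 255],
  [[0, 0, 0], [-2, 0, 0], 255],
  [[0, 0, 0], [-2.4, 0, 0], 255],
  [[0, 0, 0], [-2.8, 0, 0], 255],
  [[0, 0, 0], [-3.2, 0, 0], 255],
])

```text
clock: 16.55
tcp_pos: [0.5265, -0.0058, 0.1624]
orientation: [-0.001, 0.118, 0.993, -0.001]
wrist_force: [-1.9, -1.1, 1.5]
finger_gap: 0.0228
grip_force: 70.4
```

Request:
carry_out([
  [[0, 0, 0], [-0.5, 0, 0], 255],
  [[0, 0, 0], [-1, 0, 0], 255],
  [[0, 0, 0], [-1.5, 0, 0], 255],
  [[0, 0, 0], [-2, 0, 0], 255],
  [[0, 0, 0], [-2.4, 0, 0], 255],
  [[0, 0, 0], [-2.7, 0, 0], 255],
  [[0, 0, 0], [-2.9, 0, 0], 255],
  [[0, 0, 0], [-3.1, 0, 0], 255],
])

```text
clock: 17.55
tcp_pos: [0.5564, -0.0131, 0.1624]
orientation: [-0.001, 0.118, 0.993, -0.001]
wrist_force: [-5.4, -0.5, 3.7]
finger_gap: 0.0225
grip_force: 70.7
```

Request:
carry_out([
  [[0, 0, 0], [-0.1, 0, 0], 255],
  [[0, 0, 0], [-0.2, 0, 0], 255],
  [[0, 0, 0], [-0.3, 0, 0], 255],
  [[0, 0, 0], [-0.3, 0, 0], 255],
  [[0, 0, 0], [-0.3, 0, 0], 255],
  [[0, 0, 0], [-0.3, 0, 0], 255],
  [[0, 0, 0], [-0.3, 0, 0], 255],
  [[0, 0, 0], [-0.3, 0, 0], 255],
])

```text
clock: 18.55
tcp_pos: [0.5574, -0.0133, 0.1624]
orientation: [-0.002, 0.118, 0.993, -0.001]
wrist_force: [-11.6, -0.5, 8.5]
finger_gap: 0.0227
grip_force: 71.4
```

Run:
```python
from h import *
go(*R.from_euler('z',-.2375).apply([.5441,.1182,.1625]),-.2375+np.pi)
```

```text
clock 18.55 tcp [ 0.5574 -0.0133  0.1624] shift [ 0.07 -0.   -0.01] turn [-0.1 -0.3  0. ] F [-11.6  -0.5   8.5] gap 0.023
```

Request:
carry_out([
  [[0, 0, 0], [0.15, 0, 0], 255],
  [[0, 0, 0], [0.2, 0, 0], 200],
  [[0, 0, 0], [0.2, 0, 0], 140],
  [[0, 0, 0], [0.2, 0, 0], 110],
  [[0, 0, 0], [0.2, 0, 0], 110],
  [[0, 0, 0], [0.2, 0, -1], 110],
  [[0, 0, 0], [0.2, 0, -4], 110],
  [[0, 0, 0], [0.2, 0, -8], 110],
])

```text
clock: 19.55
tcp_pos: [0.5572, -0.013, 0.2429]
orientation: [-0.001, 0.118, 0.993, -0.001]
wrist_force: [1.2, -1.1, -0.4]
finger_gap: 0.0488
grip_force: 0.0
```

Request:
carry_out([
  [[0, 0, 0], [4, 0, -4], 110],
  [[0, 0, 0], [8, 0, -6], 110],
  [[0, 0, 0], [8, 0, -6], 110],
  [[0, 0, 0], [8, 0, -6], 110],
  [[0, 0, 0], [8, 0, -6], 110],
  [[0, 0, 0], [8, 0, -6], 110],
  [[0, 0, 0], [8, 0, -6], 110],
  [[0, 0, 0], [8, 0, -6], 110],
])

```text
clock: 20.55
tcp_pos: [0.48, 0.0057, 0.302]
orientation: [-0.001, 0.118, 0.993, -0.001]
wrist_force: [0.7, 0.0, -0.0]
finger_gap: 0.0484
grip_force: 0.0
```

Run:
```python
from h import *
X=lambda L:R.from_euler('z',-.2375).apply(L)
out=[]
for n in('side','wrist'):
    im,d,c=shot(n); h=pix(c,X([.56,.1182,.172]))[0].astype(int);print(n,h)
    if n=='wrist': out.append(cv2.resize(im[:,:,::-1],(533,400)));break
    cr=cv2.resize(im[h[1]-50:h[1]+50,h[0]-30:h[0]+35,::-1],None,fx=4,fy=4,interpolation=cv2.INTER_CUBIC)
    out.append(cr)
hsv=cv2.cvtColor(im,cv2.COLOR_RGB2HSV).astype(int)
red=((hsv[...,0]<8)|(hsv[...,0]>172))&(hsv[...,1]>150)&(hsv[...,2]>60)&(d>0)
v,u=np.nonzero(red);Q=R.from_euler('z',.2375).apply(pts(c,d,np.c_[u,v]));Q=Q[(Q[:,2]>.15)&(Q[:,2]<.2)]
print('handle L top',len(Q),np.percentile(Q,[2,50,98],axis=0)*1000)
cv2.imwrite('pics/end.png',np.hstack(out)); go(.5,0,.3)
```

```text
side [263 171]
wrist [251 279]
handle L top 1350 [[519.0674287  106.87161638 162.6105008 ]
 [538.232974   118.0159015  180.25385106]
 [565.4162909  129.80910812 183.10400135]]
clock 20.65 tcp [0.48   0.0058 0.3022] shift [-2.08 -0.09  0.22] turn [0. 0. 0.] F [-0.1  0.1  1.1] gap 0.048
```

View pics/end.png

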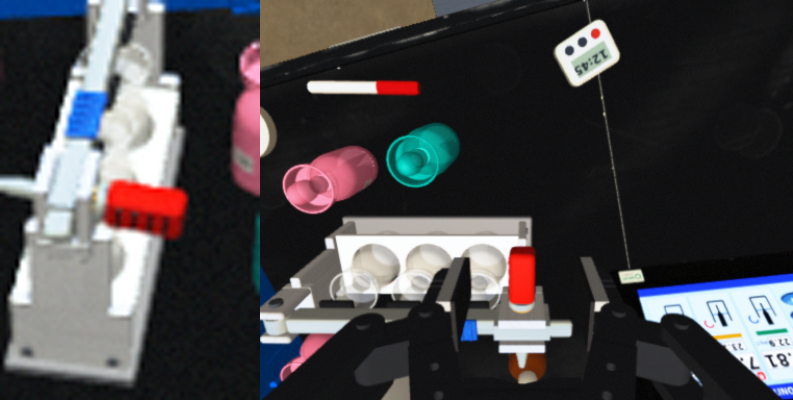

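Run:
```python
from h import *
im,d,c=shot('wrist')
hsv=cv2.cvtColor(im,cv2.COLOR_RGB2HSV).astype(int)
red=((hsv[...,0]<8)|(hsv[...,0]>172))&(hsv[...,1]>150)&(hsv[...,2]>60)&(d>0)
v,u=np.nonzero(red);Q=R.from_euler('z',.2375).apply(pts(c,d,np.c_[u,v]))*1000;Q=Q[(Q[:,2]>177)&(Q[:,2]<200)]
print(Q[:,0].min(),Q[:,0].max(),'slope',np.polyfit(Q[:,0],Q[:,2],1),'yawslope',np.polyfit(Q[:,0],Q[:,1],1)[0])
v,u=np.nonzero((d>0)&~red);Q=R.from_euler('z',.2375).apply(pts(c,d,np.c_[u,v]))*1000
k=(abs(Q[:,1]-118)<6)&(Q[:,2]>178)
for x in range(556,588,2):
    t=k&(abs(Q[:,0]-x)<1);print(x,t.sum(),np.median(Q[t,2]).round(1) if t.any() else '')
```

```text
518.5368500979207 568.0502872968499 slope [7.40000625e-02 1.40457375e+02] yawslope -0.005395703064102968
556 0 
558 0 
560 0 
562 0 
564 0 
566 0 
568 20 181.7
570 26 182.3
572 23 182.3
574 21 182.4
576 116 187.0
578 38 193.7
580 21 194.2
582 23 194.0
584 21 193.9
586 2 192.9
```

Run:
```python
from h import *
print(env.hand_in())
```

```text
the job is handed in; nothing more can be done
None
```

The bar is down in the fork, the red-handled pin is through fork and bar and released, with its collar about 2 mm from the fork face (about 3 mm off the hole mouth in all, within the 6 mm limit); I handed the job in, but no verdict came back.

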